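# Check a specimen jar over the light box

### The job

Pick up the carrying tray by its handle and bring it over the light box without setting it down. Holding the tray a few centimetres clear of the box, roll the jar to the tray's white window and keep it steady over the middle of the window for a good five seconds; then let it roll gently to the other end of the tray from where it started, set the tray down in the middle of the light box and square with it, and let go. Move smoothly and slowly: the jar must not leave the tray, nothing may be thrown or dropped, and the stain bottle is left standing where it is.

Things in the scene. Friction and masses are not known exactly. Their poses are not given: they have to be found in the camera images.
- tray: Aluminium tray with dark floor and basket handle, 252 mm long (own y), 86 mm wide (own x), about 0.45 kg, standing on the table. Origin: centre of the underside, z up. The jar rolls along y in a lane 76 mm wide between side walls 18 mm high, and under the handle. End lips: inner faces at y = +-120 mm, tops 14 mm above the underside; a jar rolling gently stops there, its centre at y = +-101 mm.
- tray_window (a point): Centre of the white window (70 mm along x, 24 mm along y) inlaid in the tray's floor, 8 mm above the tray's origin; axes as the tray. The lane floor is crowned: its ridge runs along x through this point (flat only for |y| < 5 mm) and it falls outward at 0.04 rad straight to both end lips, so that in a level tray the jar rolls away from the window into the well at either end.
- tray_bar (a point): Centre of the tray's handle bar, 84 mm above the tray's origin; axes as the tray. Black rubber-covered bar along x, 24 by 24 mm in section, 76 mm clear between its end posts. Grip it from above, fingers closing along the tray's y.
- jar: Closed amber glass jar with a black cap lying across the tray's lane: cylinder of diameter 48 mm, length 70 mm, about 0.2 kg. It rolls at 2/3 g times the slope, less a slight resistance worth about 0.015 rad. Origin: its centre, 32 mm above the tray's underside on the window; own x: its axis, along the tray's x; y, z turn as it rolls. It starts in the well at the tray's +y end (y = +101 mm).
- lightbox: White flat-topped light box fixed on the table, 200 mm (own x) by 280 mm (own y) by 45 mm high. Origin: centre of its underside. Its top is level, 45 mm above the origin.
- stain_bottle: Upright screw-cap jar, 44 mm in diameter and 90 mm high, standing on the table between the tray and the light box. Origin: centre of its underside. Leave it alone.
Mind the look-alikes: they are no part of the job. Of the things like the jar, leave any that is purple or red; of the rest the larger one is meant.

How it is judged:
On the way:
1. the tray is held clear of the light box and above its middle, and the jar stays over the middle of the tray's window for 4 s (horizontal distance between tray and lightbox below 0.05 m and z of tray in the frame of lightbox between 0.055 and 0.22 m and y of jar in the frame of tray between -0.018 and 0.018 m and z of jar in the frame of tray below 0.04 m and contact force between the fingers and tray above 1 N), for 4 s.
At the end, for the whole second after the job is handed in: The tray stands flat on the light box, its centre within 35 mm of the box's centre and its length within 0.2 rad of the box's, released; the jar lies at rest in the well at the tray's -y end (y between -112 and -88 mm in the tray's frame) (horizontal distance between tray and lightbox below 0.035 m and z of tray in the frame of lightbox between 0.04 and 0.05 m and angle between tray's own z axis and vertical below 0.06 rad and angle between the y axis of tray and the y axis of lightbox, either way round below 0.2 rad and y of jar in the frame of tray between -0.112 and -0.088 m and z of jar in the frame of tray between 0.018 and 0.036 m and linear speed of each of tray, jar below 0.03 m/s); the robot touches nothing.
It fails at once if the jar leaves the tray's lane (z of jar in the frame of tray above 0.05 m or z of jar in the frame of tray below 0.01 m or y of jar in the frame of tray above 0.125 m or y of jar in the frame of tray below -0.125 m).
It fails at once if the tray is tipped by more than 0.35 rad (angle between tray's own z axis and vertical above 0.35 rad).
It fails at once if the jar or the tray is thrown or dropped (faster than 0.5 m/s) (linear speed of any of jar, tray above 0.5 m/s).
It fails at once if the stain bottle is pushed more than 30 mm or tipped (distance of stain_bottle from where it was at the start of the episode above 0.03 m or angle between stain_bottle's own z axis and vertical above 0.3 rad).
It also fails if it takes over 72 s, if anything falls off the work surface, if the arm or the gripper's body presses on something with over 40 N, if the wrist force passes 120 N, or if a joint passes its speed limit or range.

### The arm

A 7-joint arm with a two-finger parallel gripper is mounted at the origin on the work surface. World frame = base frame: x ahead of the robot, y to its left, z up, the work surface at z = 0. Lengths are in m, angles in rad, forces in N, time in s.
With the tool pointing down it reaches from about 0.4 to 0.85 m from the base axis. Payload 10.4 kg.
Tool frame: the origin (TCP) lies between the finger pads; the fingertips stand 22 mm ahead of it and the grasp point (between the pads) lies 3 mm ahead of it (manip.nose_length is the distance from the TCP to the fingertips, in m); z points along the fingers, y is the direction in which the jaws open and shut (so a half turn about z gives the same grasp; the last joint's range is limited). The gripper opens to 85 mm and grips with 20 to 120 N. Pads are 22 mm wide; open, the fingers measure 114 mm over their backs; the gripper's body (76 mm by 85 mm) begins 54 mm behind the grasp point. The pads swing forward as they close: fully open they stand 13 mm farther back than shut.
Start: joints at [1.259, 0.332, -0.065, 1.46, 0.022, 1.35, -0.088], TCP at [0.178, -0.599, 0.253] pointing down, gripper open.
Joint ranges: [-2.6, 2.6], [-0.5, 2.12], [-1.47, 1.34], [0.16, 2.42], [-1.27, 4.41], [0.06, 2.06], [-2.6, 2.6]. Speed limits (rad/s): [2.22, 2.22, 2.79, 2.79, 3.14, 3.14, 3.14].

### API

Orientations are given as a unit quaternion [x, y, z, w].
In Python, from workcell import telemetry, viewer, hand_in, masks_of, manip gives the robot as it stands.
- The arm moves only by the tool jog_arm, never from a script. Its argument "deltas" is a list that holds one entry, the list of rows, each a list of 6 numbers: the shift along the tool's x, y, z each as a share of 20 cm, from -1 to 1, then the turn, a rotation vector about the tool's x, y, z each as a share of 2 pi rad, from -1 to 1. A call has 1 to 12 rows; each row shifts and turns the commanded pose from where the row before left it, along the tool's axes as they then stand; what a row does not reach is not made up. A row lasts 1/10 s, in which the tool goes at most 50 mm and 8.59 degrees, less where a joint would pass 70% of its speed; a pose out of reach is approached as far as the arm can. A call with a number of a shift or a turn outside -1 to 1 is refused whole. A call with a gripper value outside its range is refused whole. "fingers" is the closure, from 0 (fully open) to 1 (shut), set as the call begins (left out, the last holds). The fingers move at their own pace and stop on an object; "newtons" is the grip in N (left out, the last holds). Time passes only in rows, so rows that do not move let the fingers close. It gives the time, the measured TCP pose, the force and the opening at its end, in the units of the state.
- telemetry.get_obs(): the state, without advancing time (a new reading comes with each control period).
- viewer.camera(name): name is "side" or "top"; returns a dict with "pixels" (420x560x3 uint8, red, green, blue), "fx", "fy", "cx", "cy" (pixels), "cam_to_world" (4x4, takes a point from camera to world coordinates). Camera axes: x right, y up, looking along -z (the intrinsics and any distortion apply to the point x, -y, -z); pixel columns grow to the right and rows downward; lengths in m; the calibration is good to about 2 mm. A picture is of the moment at which its call begins. There is no depth.
- hand_in(): hands the job in, once; it reports no verdict.
Trained networks look in the newest picture that a camera, given by its name, has taken for a name from the list of things; names that differ only in an ending like _2 or _b are one class to them, and where a whole thing is asked for, a point or a joint stands for the part that bears it (a point fixed in the world has none). Each returns a list of dicts, best first, with "conf" (0 to 1); they miss things now and then, are a little off and sometimes report something else, mostly with a low value. They report only what shows in the picture. A call takes as long as a camera call. They do not tell look-alikes from the thing itself.
- masks_of(camera, query): "pixels" (420x560 bool, what is visible of it) and "bbox" ([left, top, width, height] in pixels, round what is visible of it).
The state is a dict: "clock": time; "joint_pos": joint angles; "joint_velocities": joint speeds; "tau": joint torques, N m; "position": TCP position; "ee_rot": TCP orientation; "ft_force": force on the tool from outside, world axes, zero at the start; "torque": the same for the moment, N m; "grip_width": opening from 0.0 (shut) to 1.0 (fully open).
Only numpy, scipy, OpenCV 4.12 (cv2) and the standard library are available. Lean on these libraries where they do the work, as an engineer would, in place of code of your own. Each camera call takes 0.05 s, during which the arm holds its last target. There are 200 camera calls.

## Working session

There is one attempt and no reset: what is moved stays moved. The work goes in short steps, Python scripts to look and compute and a tool call to move; the robot and the scene stay as the last step left them, time stands still between calls to the robot, and variables do not carry over. Pictures are saved under pics/ and viewed, about 8 in all and at most 12, crops included, and the job is handed in when it is done.

Besides the shell and the picture viewer there is one more tool, called as a command line: name --argument value ..., lists and objects as JSON in quotes. jog_arm: Moves the arm, as the interface text tells. Its arguments: {"type":"object","properties":{"deltas":{"type":"array","items":{"type":"array","items":{"type":"array","items":{"type":"number","minimum":-1,"maximum":1}}}},"fingers":{"type":"number"},"newtons":{"type":"number"}},"required":["deltas"]}

```bash
mkdir -p pics; cat > h.py <<'E'
import numpy as np, cv2
from workcell import telemetry, viewer, hand_in, masks_of, manip
def snap(n,save=None):
    c=viewer.camera(n)
    if save: cv2.imwrite('pics/'+save,cv2.cvtColor(c['pixels'],cv2.COLOR_RGB2BGR))
    return c
def ray(c,u,v):
    M=np.array(c['cam_to_world']); d=np.array([(u-c['cx'])/c['fx'],-(v-c['cy'])/c['fy'],-1.])
    return M[:3,3],M[:3,:3]@d
def atz(c,u,v,z):
    o,d=ray(c,u,v); return o+d*(z-o[2])/d[2]
def proj(c,p):
    M=np.array(c['cam_to_world']); q=M[:3,:3].T@(np.asarray(p)-M[:3,3]); return np.array([c['cx']+c['fx']*q[0]/-q[2],c['cy']-c['fy']*q[1]/-q[2]])
def tri(c1,p1,c2,p2):
    o1,d1=ray(c1,*p1);o2,d2=ray(c2,*p2)
    s=np.linalg.lstsq(np.c_[d1,-d2],o2-o1,rcond=None)[0]
    a=o1+d1*s[0];b=o2+d2*s[1]; return (a+b)/2,np.linalg.norm(a-b)
E
python3 - <<'E'
from h import *
o=telemetry.get_obs(); print(o); print(manip.nose_length)
for n in('top','side'):
    c=snap(n,n+'0.png'); print(n,c['fx'],c['cx'],c['cy'],[k for k in c],np.round(c['cam_to_world'],3).tolist())
    for q in('tray','tray_window','tray_bar','jar','lightbox','stain_bottle'):
        for m in masks_of(n,q):
            ys,xs=np.nonzero(m['pixels']); print(' ',q,round(m['conf'],2),m['bbox'],(xs.mean().round(1),ys.mean().round(1)) if len(xs) else None)
a=cv2.imread('pics/top0.png');b=cv2.imread('pics/side0.png')
E
```

```text
{'clock': 0.0, 'joint_pos': array([ 1.25942452,  0.33285139, -0.06467765,  1.46096367,  0.02161476,
        1.34987565, -0.08851672]), 'joint_velocities': array([ 0.00084407, -0.00082707, -0.00151084,  0.00093225, -0.00034639,
       -0.00209029,  0.00136714]), 'tau': array([ 8.79342610e-05, -6.25430775e+01,  4.96177026e-02, -3.91605091e+01,
        1.64282037e-02,  9.74672585e-03,  1.75604350e-05]), 'position': array([ 0.17786521, -0.5987965 ,  0.25251797]), 'ee_rot': array([ 9.89595154e-01,  1.43878212e-01, -1.43831360e-04, -6.86237742e-04]), 'ft_force': array([ 0.10401017,  0.06203495, -0.33033908]), 'torque': array([-0.01381887, -0.00495671,  0.00719338]), 'grip_width': 0.9961258409559895}
0.022
top 381.51832684443093 278.0078855113456 207.73607131436535 ['pixels', 'fx', 'fy', 'cx', 'cy', 'cam_to_world'] [[0.0, 0.995, -0.098, 0.435], [-1.0, -0.002, -0.016, 0.082], [-0.016, 0.098, 0.995, 1.034], [0.0, 0.0, 0.0, 1.0]]
  tray 0.78 [177.5, 179.6, 94.0, 42.9] (np.float64(230.6), np.float64(200.4))
  tray_window 0.55 [177.4, 175.9, 97.5, 47.4] (np.float64(231.3), np.float64(199.9))
  t
[... 795 characters left out ...]
 144.3, 88.5, 55.5] (np.float64(284.1), np.float64(170.2))
  tray_window 0.97 [206.8, 234.6, 72.4, 79.6] (np.float64(247.4), np.float64(266.5))
  tray_bar 0.85 [207.7, 240.4, 71.7, 75.4] (np.float64(247.0), np.float64(267.1))
  jar 0.91 [209.3, 280.9, 39.3, 25.5] (np.float64(228.8), np.float64(292.4))
  jar 0.85 [241.5, 323.7, 23.8, 26.7] (np.float64(252.4), np.float64(335.6))
  jar 0.61 [288.1, 272.3, 31.4, 32.2] (np.float64(301.2), np.float64(289.7))
  jar 0.56 [168.5, 307.9, 26.1, 7.9] (np.float64(183.8), np.float64(313.5))
  lightbox 0.57 [237.1, 143.2, 88.0, 60.4] (np.float64(284.1), np.float64(170.2))
  stain_bottle 0.59 [247.8, 184.1, 14.8, 37.4] (np.float64(252.4), np.float64(203.0))
```

```bash
python3 - <<'E'
import cv2,numpy as np
a=cv2.imread('pics/top0.png')[130:290,130:490];b=cv2.imread('pics/side0.png')[120:370,130:380]
cv2.imwrite('pics/c1.png',np.vstack([cv2.resize(a,(792,352),interpolation=3)]))
cv2.imwrite('pics/c2.png',cv2.resize(b,(600,600),interpolation=3))
E
```

```text
(no output)
```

View pics/c1.png

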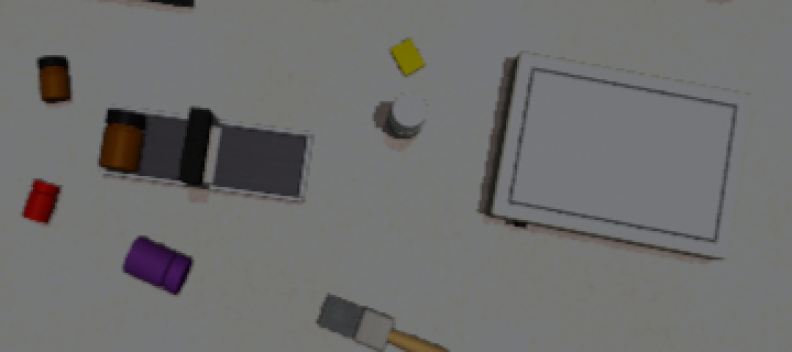

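View pics/c2.png

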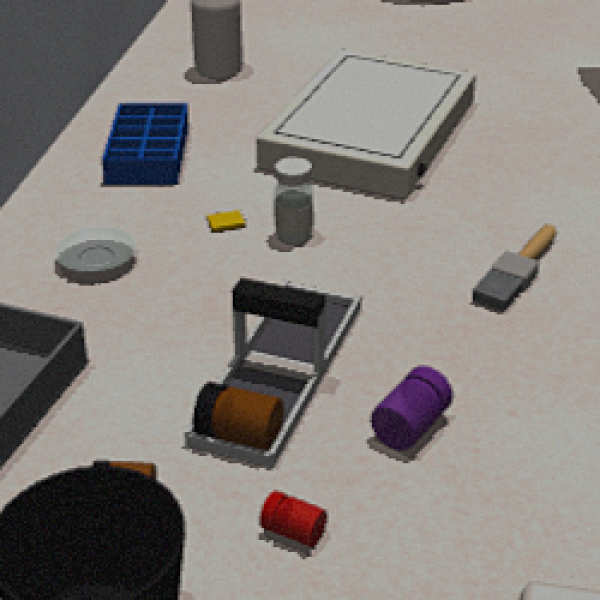

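The top view shows an amber jar in the tray's left end at about (185,194), a smaller amber jar at (155,165), a red one at (149,221) and a purple one at (202,250). The jar meant is the large amber one in the tray. It lies across the lane, and the enlarged crop confirms it. The bottle is at about (315,182) and the light box at about (413,200). Next I fit the poses.

```bash
cat > fit.py <<'E'
from h import *
from scipy.optimize import least_squares
T=snap('top');S=snap('side')
t=lambda x,y:(x/2.2+130,y/2.2+130)
s=lambda x,y:(x/2.4+130,y/2.4+120)
def W(p,l): c,d=np.cos(p[2]),np.sin(p[2]); return np.array([p[0]+c*l[0]-d*l[1],p[1]+d*l[0]+c*l[1],l[2]])
tray=[(T,t(313,131),(.043,-.126,.016)),(T,t(303,201),(-.043,-.126,.016)),(T,t(103,176),(-.043,.126,.016)),
 (S,s(187,436),(.043,.126,.016)),(S,s(272,457),(-.043,.126,.016)),(S,s(361,297),(-.043,-.126,.016))]
box=[(T,t(520,52),(.1,.14,.045)),(T,t(748,92),(.1,-.14,.045)),(T,t(493,215),(-.1,.14,.045)),
 (S,s(475,75),(-.1,-.14,.045)),(S,s(410,163),(-.1,.14,.045)),(S,s(259,138),(.1,.14,.045))]
for n,L,x0 in(('tray',tray,(.42,.2,0)),('box',box,(.42,-.3,0))):
    f=lambda p:np.concatenate([proj(c,W(p,l))-px for c,px,l in L])
    r=least_squares(f,x0,loss='soft_l1'); print(n,r.x.round(4),f(r.x).round(1).tolist())
    for nm in 'TS':
        g=lambda p:np.concatenate([proj(c,W(p,l))-px for c,px,l in L if c is globals()[nm]])
        print('  ',nm,least_squares(g,x0).x.round(4))
# bar: top face corners/centre
print('bar top', tri(T,t(199,147),S,s(279,291)))
print('bottle cap', tri(T,t(409,108),S,s(293,167)))
print('line ctr', atz(T,*t(624,154),.045))
E
python3 fit.py
```

```text
tray [ 0.5569  0.2465 -0.1258] [-1.0, 0.4, -0.5, 0.2, -2.4, -0.1, -0.6, -2.0, 1.5, -2.0, -0.4, -1.9]
   T [ 0.5571  0.2431 -0.1228]
   S [ 0.5553  0.2529 -0.1355]
box [ 0.5517 -0.2531 -0.1781] [-0.8, 0.1, 2.0, 0.2, -0.5, 0.9, -0.3, -2.5, 0.0, 0.7, -1.7, -1.4]
   T [ 0.5529 -0.2525 -0.1774]
   S [ 0.5489 -0.2485 -0.1797]
bar top (array([0.5564748 , 0.24087823, 0.09010096]), np.float64(0.001464377495034789))
bottle cap (array([0.59895631, 0.00132759, 0.08451891]), np.float64(0.003931832307423718))
line ctr [ 0.55219984 -0.25457002  0.045     ]
```

```bash
cat > ov.py <<'E'
from fit import *
c=dict(T=T,S=S)
print('grey base',atz(S,*s(217,75),0),'top~',atz(S,*s(217,0),.1),'bottle base',atz(S,*s(293,240),0))
def draw(im,cam,p,pts,k,off):
    q=np.array([(proj(cam,W(p,l))-off)*k for l in pts]); cv2.polylines(im,[np.round(q*16).astype(int)],True,(0,255,0),1,cv2.LINE_AA,4)
P=(.557,.243,-.125);B=(.5525,-.2535,-.178)
rect=lambda a,b,z:[(a,b,z),(-a,b,z),(-a,-b,z),(a,-b,z)]
ims=[]
for cam,(x,y,w,h),k in((T,(165,165,115,65),6.9),(S,(195,225,110,95),5)):
    im=cv2.cvtColor(cam['pixels'],cv2.COLOR_RGB2BGR)[y:y+h,x:x+w]; im=cv2.resize(im,None,fx=k,fy=k,interpolation=2); im=np.clip(im*1.5,0,255).astype(np.uint8)
    o=np.array([x-.5,y-.5])
    draw(im,cam,P,rect(.043,.126,.016),k,o);draw(im,cam,P,rect(.038,.012,.096),k,o);draw(im,cam,P,rect(.035,.012,.008),k,o);draw(im,cam,B,rect(.1,.14,.045),k,o); ims.append(im)
cv2.imwrite('pics/ov_t.png',ims[0]);cv2.imwrite('pics/ov_s.png',ims[1])
im=cv2.cvtColor(T['pixels'],cv2.COLOR_RGB2BGR);cv2.imwrite('pics/full.png',im)
h=np.vstack([cv2.resize(ims[0],(400,226)),cv2.resize(im,(400,300))]);g=cv2.resize(ims[1],(400,345));g=np.vstack([g,np.zeros((181,400,3),np.uint8)])
cv2.imwrite('pics/ov.png',np.hstack([h,g]))
E
python3 ov.py | grep grey
```

```text
grey base [ 0.7918508  -0.37380835  0.        ] top~ [ 0.79617428 -0.40649656  0.1       ] bottle base [0.59386354 0.02031947 0.        ]
```

View pics/ov.png

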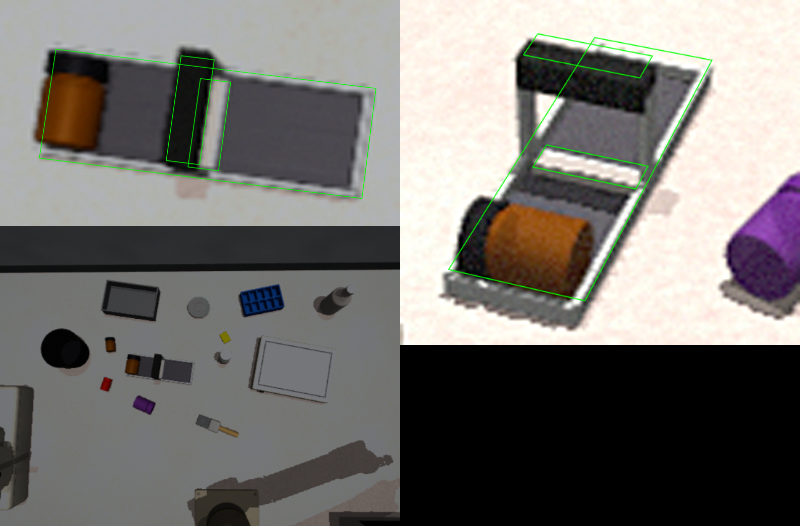

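The overlays match to about 3 px. The tray is at about (0.557, 0.245) with yaw −0.125, and the box at (0.552, −0.253) with yaw −0.178. The sweep at z = 0.25 is clear of everything except the tall mug at the far left.

jog_arm --deltas '[[[0.08, -0.004, 0, 0, 0, -0.004], [0.15, -0.008, 0, 0, 0, -0.008], [0.22, -0.0114, 0, 0, 0, -0.0112], [0.22, -0.0114, 0, 0, 0, -0.0112], [0.22, -0.0114, 0, 0, 0, -0.0112], [0.22, -0.0114, 0, 0, 0, -0.0112], [0.22, -0.0114, 0, 0, 0, -0.0112], [0.22, -0.0114, 0, 0, 0, -0.0112], [0.22, -0.0114, 0, 0, 0, -0.0112], [0.22, -0.0114, 0, 0, 0, -0.0112], [0.22, -0.0114, 0, 0, 0, -0.0112], [0.22, -0.0114, 0, 0, 0, -0.0112]]]' --fingers 0 --newtons 100

```text
clock: 2.1
position: [0.5437, -0.2914, 0.2534]
ee_rot: [0.859, 0.511, 0.0, 0.0]
ft_force: [0.1, 0.8, -0.1]
grip_width: 1.0
```

jog_arm --deltas '[[[0.22, -0.0114, 0, 0, 0, -0.0112], [0.22, -0.0114, 0, 0, 0, -0.0112], [0.22, -0.0114, 0, 0, 0, -0.0112], [0.22, -0.0114, 0, 0, 0, -0.0112], [0.22, -0.0114, 0, 0, 0, -0.0112], [0.22, -0.0114, 0, 0, 0, -0.0112], [0.22, -0.0114, 0, 0, 0, -0.0112], [0.22, -0.0114, 0, 0, 0, -0.0112], [0.22, -0.0114, 0, 0, 0, -0.0112], [0.22, -0.0114, 0, 0, 0, -0.0112], [0.22, -0.0114, 0, 0, 0, -0.0112], [0.15, -0.0114, 0, 0, 0, -0.0112]]]'

```text
clock: 3.3
position: [0.5768, 0.2094, 0.2536]
ee_rot: [0.573, 0.819, 0.001, -0.0]
ft_force: [-0.5, -0.0, 0.4]
grip_width: 1.001
```

```bash
cat > st.py <<'E'
from h import *
from scipy.spatial.transform import Rotation as R
import sys
def go(tx,ty,tz,tyaw):
    o=telemetry.get_obs();r=R.from_quat(o['ee_rot']);X=r.as_matrix()
    yaw=np.arctan2(X[1,0],X[0,0])
    d=np.array([tx,ty,tz])-o['position']
    print('t',round(o['clock'],2),'pos',o['position'].round(4),'yaw',yaw.round(4),'tilt z',X[:,2].round(4),'j',o['joint_pos'].round(2))
    # level target orientation at tyaw
    G=np.array([[np.cos(tyaw),np.sin(tyaw),0],[np.sin(tyaw),-np.cos(tyaw),0],[0,0,-1]])
    rv=(r.inv()*R.from_matrix(G)).as_rotvec()
    print('shift shares tool',(X.T@d/.2).round(4),'turn shares',(rv/2/np.pi).round(4),'F',o['ft_force'].round(2),'tau',o['torque'].round(3),'grip',round(o['grip_width'],3))
if __name__=='__main__': go(*map(float,sys.argv[1:5]))
E
python3 st.py .557 .245 .2 3.0166
```

```text
t 3.3 pos [0.5768 0.2094 0.2536] yaw 1.9205 tilt z [ 0.      0.0017 -1.    ] j [ 0.15  0.4  -0.75  1.46  0.27  1.38 -0.26]
shift shares tool [ 0.2006 -0.0321  0.2684] turn shares [ 0.0002 -0.0002 -0.1744] F [-0.47 -0.01  0.36] tau [ 0.027 -0.005  0.004] grip 1.001
```

jog_arm --deltas '[[[0.1, -0.016, 0.02, 0, 0, 0], [0.1, -0.016, 0.03, 0, 0, 0], [0, 0, 0.03, 0, 0, -0.0218], [0, 0, 0.03, 0, 0, -0.0218], [0, 0, 0.03, 0, 0, -0.0218], [0, 0, 0.03, 0, 0, -0.0218], [0, 0, 0.03, 0, 0, -0.0218], [0, 0, 0.03, 0, 0, -0.0218], [0, 0, 0.03, 0, 0, -0.0218], [0, 0, 0, 0, 0, -0.0218], [0, 0, 0, 0, 0, 0], [0, 0, 0, 0, 0, 0]]]'

```text
clock: 4.5
position: [0.559, 0.2407, 0.2015]
ee_rot: [0.068, 0.998, 0.0, 0.0]
ft_force: [0.5, -0.7, -0.6]
grip_width: 1.001
```

```bash
python3 st.py .557 .245 .086 3.0166; python3 - <<'E'
from h import *
S=snap('side');T=snap('top')
b=[]
for c,(x,y,w,h) in((T,(160,140,130,100)),(S,(185,160,130,160))):
    im=cv2.cvtColor(c['pixels'],cv2.COLOR_RGB2BGR)[y:y+h,x:x+w];im=np.clip(im*1.5,0,255).astype(np.uint8)
    b.append(cv2.resize(im,(390,int(390*h/w)),interpolation=2))
H=max(i.shape[0] for i in b)
cv2.imwrite('pics/a1.png',np.hstack([np.vstack([i,np.zeros((H-i.shape[0],390,3),np.uint8)]) for i in b]))
E
```

```text
t 4.5 pos [0.559  0.2407 0.2015] yaw 3.0053 tilt z [ 1.e-04  5.e-04 -1.e+00] j [ 0.23  0.49 -0.94  1.54  0.4   1.32  0.68]
shift shares tool [0.0127 0.0195 0.5776] turn shares [ 0.0001  0.     -0.0018] F [ 0.53 -0.67 -0.57] tau [-0.025  0.036  0.015] grip 1.001
```

View pics/a1.png

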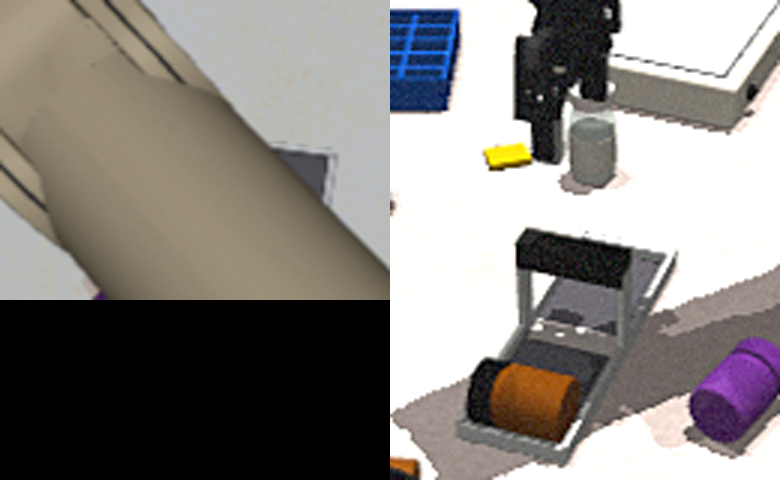

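The side view shows the near finger at crop (545,150) and the far one at (595,95). They straddle the line of the bar, whose centre is at (575,258). I descend and grip.

jog_arm --deltas '[[[0.0127, 0.0195, 0.03, 0, 0, -0.0018], [0, 0, 0.07, 0, 0, 0], [0, 0, 0.08, 0, 0, 0], [0, 0, 0.08, 0, 0, 0], [0, 0, 0.08, 0, 0, 0], [0, 0, 0.08, 0, 0, 0], [0, 0, 0.07, 0, 0, 0], [0, 0, 0.05, 0, 0, 0], [0, 0, 0.03, 0, 0, 0], [0, 0, 0.008, 0, 0, 0], [0, 0, 0, 0, 0, 0], [0, 0, 0, 0, 0, 0]]]'

```text
clock: 5.8
position: [0.5576, 0.2443, 0.0863]
ee_rot: [0.061, 0.998, 0.0, 0.0]
ft_force: [0.9, 0.6, -0.4]
grip_width: 0.999
```

jog_arm --deltas '[[[0, 0, 0, 0, 0, 0], [0, 0, 0, 0, 0, 0], [0, 0, 0, 0, 0, 0], [0, 0, 0, 0, 0, 0], [0, 0, 0, 0, 0, 0], [0, 0, 0, 0, 0, 0], [0, 0, 0, 0, 0, 0], [0, 0, 0, 0, 0, 0]]]' --fingers 0.5 --newtons 20

```text
clock: 6.6
position: [0.5572, 0.2441, 0.0857]
ee_rot: [0.061, 0.998, -0.0, -0.0]
ft_force: [0.6, -1.0, -0.9]
grip_width: 0.495
```

jog_arm --deltas '[[[0, 0, 0, 0, 0, 0], [0, 0, 0, 0, 0, 0], [0, 0, 0, 0, 0, 0], [0, 0, 0, 0, 0, 0], [0, 0, 0, 0, 0, 0], [0, 0, 0, 0, 0, 0], [0, 0, 0, 0, 0, 0], [0, 0, 0, 0, 0, 0]]]' --fingers 1 --newtons 20

```text
clock: 7.4
position: [0.5574, 0.245, 0.0862]
ee_rot: [0.061, 0.998, 0.001, 0.0]
ft_force: [1.2, 4.7, 3.9]
grip_width: 0.281
```

```bash
python3 st.py .557 .245 .086 3.0166
```

```text
t 7.4 pos [0.5574 0.245  0.0862] yaw 3.0199 tilt z [ 0.001   0.0012 -1.    ] j [ 0.18  0.61 -0.88  1.65  0.51  1.13  0.61]
shift shares tool [ 0.0022 -0.0002  0.001 ] turn shares [0.0002 0.0001 0.0005] F [1.16 4.74 3.94] tau [ 1.129 -0.069 -0.091] grip 0.281
```

The fingers stopped at 23.9 mm, which is the bar's width. Next: a firm grip and a gentle lift.

jog_arm --deltas '[[[0, 0, 0, 0, 0, 0], [0, 0, 0, 0, 0, 0], [0, 0, 0, 0, 0, 0], [0, 0, 0, 0, 0, 0], [0, 0, -0.005, 0, 0, 0], [0, 0, -0.01, 0, 0, 0], [0, 0, -0.02, 0, 0, 0], [0, 0, -0.03, 0, 0, 0], [0, 0, -0.04, 0, 0, 0], [0, 0, -0.05, 0, 0, 0], [0, 0, -0.05, 0, 0, 0], [0, 0, -0.05, 0, 0, 0]]]' --newtons 100

```text
clock: 8.6
position: [0.5573, 0.2442, 0.1379]
ee_rot: [0.061, 0.998, 0.0, 0.0]
ft_force: [0.1, -0.3, -6.4]
grip_width: 0.263
```

jog_arm --deltas '[[[0, 0, -0.05, 0, 0, 0], [0, 0, -0.05, 0, 0, 0], [0, 0, -0.05, 0, 0, 0], [0, 0, -0.05, 0, 0, 0], [0, 0, -0.05, 0, 0, 0], [0, 0, -0.04, 0, 0, 0], [0, 0, -0.03, 0, 0, 0], [0, 0, -0.02, 0, 0, 0], [0, 0, -0.01, 0, 0, 0], [0, 0, 0, 0, 0, 0], [0, 0, 0, 0, 0, 0]]]'

```text
clock: 9.7
position: [0.5571, 0.244, 0.2064]
ee_rot: [0.061, 0.998, -0.0, -0.0]
ft_force: [-1.4, -0.1, -5.9]
grip_width: 0.269
```

```bash
python3 st.py .5525 -.2535 .206 2.9636; cat > jar.py <<'E'
from st import *
def blob(n,box):
    c=snap(n); x,y,w,h=box
    hsv=cv2.cvtColor(c['pixels'],cv2.COLOR_RGB2HSV); m=((hsv[...,0]>4)&(hsv[...,0]<22)&(hsv[...,1]>150)).astype(np.uint8)
    M=np.zeros_like(m);M[y:y+h,x:x+w]=m[y:y+h,x:x+w]
    k,l,s,ce=cv2.connectedComponentsWithStats(M)
    if k<2: return c,None
    i=1+s[1:,4].argmax(); return c,(ce[i].round(2),s[i])
if __name__=='__main__':
    print(blob('side',(190,180,110,140))[1])
    c=snap('side');im=cv2.cvtColor(c['pixels'],cv2.COLOR_RGB2BGR)[150:330,180:360]
    cv2.imwrite('pics/a2.png',cv2.resize(np.clip(im*1.5,0,255).astype(np.uint8),(600,600),interpolation=2))
    for i in range(4):
        o=telemetry.get_obs();print(o['torque'].round(3),o['ft_force'].round(2)); viewer.camera('side')
E
python3 jar.py
```

```text
t 9.7 pos [0.5571 0.244  0.2064] yaw 3.0195 tilt z [-4.e-04 -3.e-04 -1.e+00] j [ 0.22  0.49 -0.94  1.53  0.4   1.33  0.68]
shift shares tool [-0.2801 -2.4719  0.0025] turn shares [-0.0001 -0.0001  0.0089] F [-1.4  -0.14 -5.93] tau [-0.13  -0.081  0.018] grip 0.269
(array([231.79, 246.91]), array([217, 235,  32,  26, 618], dtype=int32))
[-0.147  0.166  0.033] [-0.01 -0.33 -7.24]
[-0.237 -0.179 -0.004] [-0.7  -0.04 -7.32]
[-0.137 -0.081 -0.02 ] [-0.07  0.07 -6.92]
[-0.108  0.245  0.072] [-0.87 -0.33 -6.16]
```

View pics/a2.png

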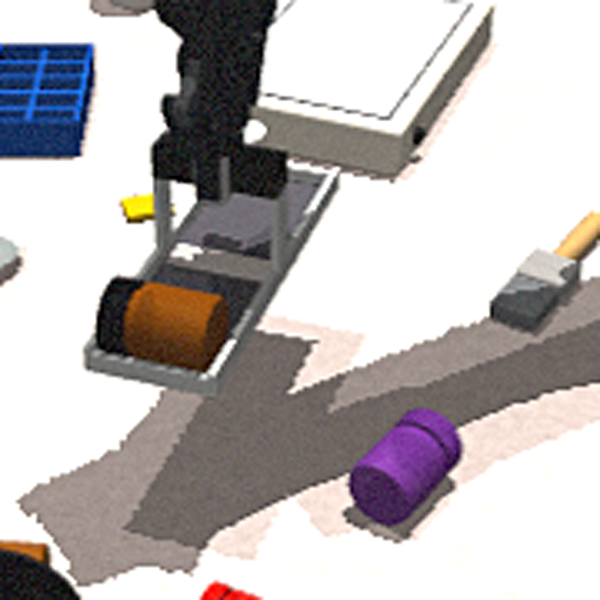

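The tray hangs level with the jar in the +y well. Next I carry it slowly over to the box.

jog_arm --deltas '[[[-0.0014, -0.012, 0, 0, 0, 0], [-0.0027, -0.024, 0, 0, 0, 0], [-0.004, -0.036, 0, 0, 0, 0], [-0.0054, -0.048, 0, 0, 0, 0], [-0.0068, -0.06, 0, 0, 0, 0], [-0.008, -0.07, 0, 0, 0, 0], [-0.009, -0.08, 0, 0, 0, 0.0003], [-0.009, -0.08, 0, 0, 0, 0.0003], [-0.009, -0.08, 0, 0, 0, 0.0003], [-0.009, -0.08, 0, 0, 0, 0.0003], [-0.009, -0.08, 0, 0, 0, 0.0003], [-0.009, -0.08, 0, 0, 0, 0.0003]]]'

```text
clock: 11.2
position: [0.5552, 0.0953, 0.2067]
ee_rot: [0.067, 0.998, -0.0, 0.0]
ft_force: [0.2, -0.2, -6.6]
grip_width: 0.265
```

jog_arm --deltas '[[[-0.01, -0.08, 0, 0, 0, 0.0004], [-0.01, -0.08, 0, 0, 0, 0.0004], [-0.01, -0.08, 0, 0, 0, 0.0004], [-0.01, -0.08, 0, 0, 0, 0.0004], [-0.011, -0.08, 0, 0, 0, 0.0004], [-0.011, -0.08, 0, 0, 0, 0.0004], [-0.011, -0.08, 0, 0, 0, 0.0004], [-0.011, -0.08, 0, 0, 0, 0.0004], [-0.012, -0.08, 0, 0, 0, 0.0004], [-0.012, -0.08, 0, 0, 0, 0.0004], [-0.012, -0.08, 0, 0, 0, 0.0004], [-0.012, -0.08, 0, 0, 0, 0.0004]]]'

```text
clock: 12.4
position: [0.5532, -0.0979, 0.2067]
ee_rot: [0.082, 0.997, -0.0, 0.0]
ft_force: [1.3, -0.4, -8.1]
grip_width: 0.266
```

jog_arm --deltas '[[[-0.013, -0.08, 0, 0, 0, 0.0004], [-0.013, -0.08, 0, 0, 0, 0.0004], [-0.013, -0.08, 0, 0, 0, 0.0003], [-0.013, -0.08, 0, 0, 0, 0.0003], [-0.013, -0.08, 0, 0, 0, 0.0003], [-0.013, -0.08, 0, 0, 0, 0.0003], [-0.012, -0.07, 0, 0, 0, 0], [-0.01, -0.06, 0, 0, 0, 0], [-0.008, -0.048, 0, 0, 0, 0], [-0.006, -0.036, 0, 0, 0, 0], [-0.004, -0.024, 0, 0, 0, 0], [-0.002, -0.012, 0, 0, 0, 0]]]'

```text
clock: 13.6
position: [0.552, -0.2448, 0.2067]
ee_rot: [0.088, 0.996, 0.0, 0.0]
ft_force: [-0.3, 0.4, -7.9]
grip_width: 0.269
```

```bash
python3 st.py .5525 -.2535 .175 2.9636; python3 - <<'E'
from jar import *
c,b=blob('side',(100,60,250,180));print(b)
im=cv2.cvtColor(c['pixels'],cv2.COLOR_RGB2BGR)[90:220,200:345]
cv2.imwrite('pics/a3.png',cv2.resize(np.clip(im*1.5,0,255).astype(np.uint8),None,fx=5,fy=4.6,interpolation=2)[:600])
E
```

```text
t 13.6 pos [ 0.552  -0.2448  0.2067] yaw 2.9655 tilt z [ 0.  0. -1.] j [ 0.96  0.43 -0.8   1.55  0.32  1.3   1.52]
shift shares tool [-0.01   -0.0426  0.1585] turn shares [0.     0.     0.0003] F [-0.32  0.36 -7.94] tau [-0.149  0.013 -0.008] grip 0.269
(array([275.23, 145.25]), array([264, 137,  23,  18, 290], dtype=int32))
```

View pics/a3.png

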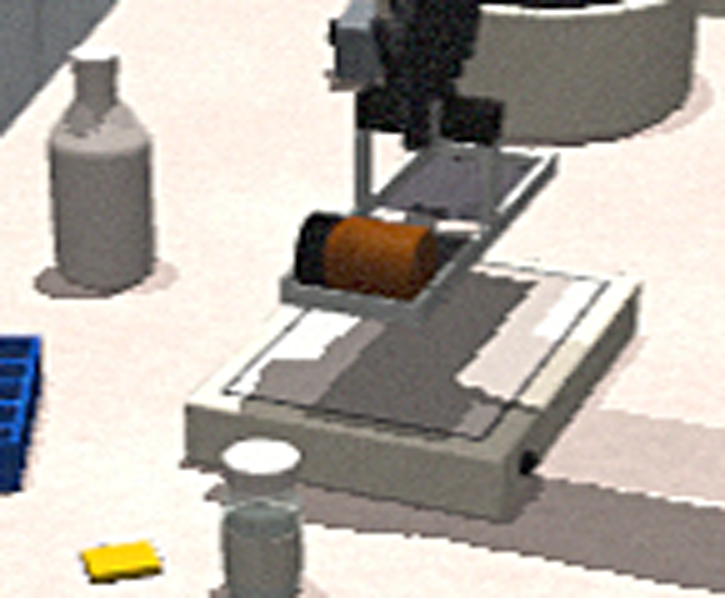

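The tray is over the box and the jar sits in the near (+y) well at full-image (275,145). I lower it to about 4 cm clear, tilt to 0.04 rad (still inside the static band) and calibrate the jar tracking.

jog_arm --deltas '[[[-0.002, -0.008, 0.015, 0, 0, 0], [-0.002, -0.012, 0.03, 0, 0, 0], [-0.002, -0.012, 0.035, 0, 0, 0.0003], [-0.002, -0.008, 0.035, 0, 0, 0], [-0.002, -0.003, 0.028, 0, 0, 0], [0, 0, 0.015, 0, 0, 0], [0, 0, 0, -0.0016, 0, 0], [0, 0, 0, -0.0016, 0, 0], [0, 0, 0, -0.0016, 0, 0], [0, 0, 0, -0.0016, 0, 0], [0, 0, 0, 0, 0, 0], [0, 0, 0, 0, 0, 0]]]'

```text
clock: 14.85
position: [0.5524, -0.2535, 0.1752]
ee_rot: [0.089, 0.996, 0.02, 0.002]
ft_force: [0.7, -0.2, -7.3]
grip_width: 0.265
```

```bash
cat > trk.py <<'E'
from jar import *
import json,os
from scipy.optimize import brentq
def pose():
    o=telemetry.get_obs();X=R.from_quat(o['ee_rot']).as_matrix()
    A=np.c_[-X[:,0],X[:,1],-X[:,2]]; return o,A,o['position']-A[:,2]*.0862
def px(c,A,t,y): return proj(c,t+A@np.array([-.008,y,.032-.04*max(abs(y)-.0025,0)]))
def look(n=2,cal=False):
    for i in range(n):
        o,A,t=pose();c,b=blob('side',(215,100,110,130))
        if b is None: print('none');continue
        (u,v),s=b; bot=s[1]+s[3]
        P=px(c,A,t,.101)
        if cal: B=[float(v-P[1]),float(bot-P[1])]; json.dump(B,open('cal.json','w')); print('pred',P,'bias',B)
        B=json.load(open('cal.json'))
        ys=[brentq(lambda y:px(c,A,t,y)[1]+bb-r,-.2,.25) for bb,r in zip(B,(v,bot))]
        print('t',round(o['clock'],2),'tilt',np.arcsin(A[2,1]).round(4),'roll',A[2,0].round(4),'c',(u,v),'box',s[:4],'area',s[4],'y_c,y_bot',np.round(ys,4),'pos',o['position'].round(4))
    return c
def save(c,f):
    im=cv2.cvtColor(c['pixels'],cv2.COLOR_RGB2BGR)[100:200,230:330]
    cv2.imwrite('pics/'+f,cv2.resize(np.clip(im*1.5,0,255).astype(np.uint8),(600,600),interpolation=2))
E
python3 -c "
from trk import *
look(3,True)"
```

```text
pred [275.07427181 153.545403  ] bias [-0.5854030039637053, 9.454596996036287]
t 14.85 tilt 0.0401 roll 0.0002 c (np.float64(274.89), np.float64(152.96)) box [264 145  23  18] area 275 y_c,y_bot [0.101 0.101] pos [ 0.5524 -0.2535  0.1752]
pred [275.06288472 153.58125274] bias [-0.5012527368627389, 9.418747263137249]
t 14.9 tilt 0.0401 roll 0.0001 c (np.float64(274.66), np.float64(153.08)) box [265 145  22  18] area 282 y_c,y_bot [0.101 0.101] pos [ 0.5525 -0.2533  0.1752]
pred [275.05256377 153.58800582] bias [-0.6080058245386226, 9.411994175461388]
t 14.95 tilt 0.0401 roll 0.0002 c (np.float64(274.95), np.float64(152.98)) box [265 145  23  18] area 280 y_c,y_bot [0.101 0.101] pos [ 0.5525 -0.2533  0.1752]
```

jog_arm --deltas '[[[0, 0, 0, -0.0019, 0, 0], [0, 0, 0, -0.0019, 0, 0], [0, 0, 0, -0.0019, 0, 0], [0, 0, 0, 0, 0, 0], [0, 0, 0, 0, 0, 0], [0, 0, 0, 0, 0, 0], [0, 0, 0, 0.0019, 0, 0], [0, 0, 0, 0.0019, 0, 0], [0, 0, 0, 0.0019, 0, 0]]]'

```text
clock: 15.9
position: [0.5525, -0.2531, 0.1752]
ee_rot: [0.089, 0.996, 0.019, 0.002]
ft_force: [-0.3, 0.7, -6.6]
grip_width: 0.266
```

```bash
python3 -c "
from trk import *
look(4)"
```

```text
t 15.9 tilt 0.0391 roll 0.0001 c (np.float64(277.46), np.float64(150.26)) box [267 142  22  19] area 290 y_c,y_bot [0.0816 0.0867] pos [ 0.5525 -0.2531  0.1752]
t 15.95 tilt 0.0385 roll 0.0002 c (np.float64(277.63), np.float64(150.16)) box [267 142  22  18] area 294 y_c,y_bot [0.0806 0.0793] pos [ 0.5527 -0.2527  0.1753]
t 16.0 tilt 0.0395 roll 0.0003 c (np.float64(277.7), np.float64(149.85)) box [267 142  22  19] area 294 y_c,y_bot [0.0784 0.0865] pos [ 0.5527 -0.2526  0.1753]
t 16.05 tilt 0.0399 roll 0.0002 c (np.float64(277.88), np.float64(149.71)) box [268 142  21  18] area 273 y_c,y_bot [0.0776 0.0796] pos [ 0.5526 -0.2529  0.1752]
```

jog_arm --deltas '[[[0, 0, 0, -0.0019, 0, 0], [0, 0, 0, -0.0019, 0, 0], [0, 0, 0, -0.0019, 0, 0], [0, 0, 0, 0, 0, 0], [0, 0, 0, 0, 0, 0], [0, 0, 0, 0, 0, 0], [0, 0, 0, 0.0019, 0, 0], [0, 0, 0, 0.0019, 0, 0], [0, 0, 0, 0.0019, 0, 0], [0, 0, 0, 0, 0, 0]]]'

```text
clock: 17.1
position: [0.5527, -0.2527, 0.1753]
ee_rot: [0.088, 0.996, 0.02, 0.002]
ft_force: [-0.6, 0.7, -7.1]
grip_width: 0.268
```

```bash
python3 -c "
from trk import *
look(4)"
```

```text
t 17.1 tilt 0.0395 roll 0.0002 c (np.float64(280.67), np.float64(146.53)) box [271 139  21  18] area 270 y_c,y_bot [0.0545 0.0577] pos [ 0.5527 -0.2527  0.1753]
t 17.15 tilt 0.0399 roll 0.0002 c (np.float64(280.68), np.float64(146.68)) box [271 139  21  18] area 283 y_c,y_bot [0.0558 0.058 ] pos [ 0.5526 -0.2529  0.1752]
t 17.2 tilt 0.0401 roll 0.0001 c (np.float64(280.95), np.float64(146.56)) box [271 139  21  18] area 282 y_c,y_bot [0.0551 0.0581] pos [ 0.5525 -0.2531  0.1752]
t 17.25 tilt 0.0401 roll 0.0001 c (np.float64(281.07), np.float64(146.28)) box [270 139  22  17] area 268 y_c,y_bot [0.0531 0.0509] pos [ 0.5525 -0.2533  0.1752]
```

jog_arm --deltas '[[[0, 0, 0, -0.0019, 0, 0], [0, 0, 0, -0.0019, 0, 0], [0, 0, 0, -0.0019, 0, 0], [0, 0, 0, 0, 0, 0], [0, 0, 0, 0, 0, 0], [0, 0, 0, 0, 0, 0], [0, 0, 0, 0.0019, 0, 0], [0, 0, 0, 0.0019, 0, 0], [0, 0, 0, 0.0019, 0, 0], [0, 0, 0, 0, 0, 0]]]'

```text
clock: 18.3
position: [0.5527, -0.2526, 0.1753]
ee_rot: [0.088, 0.996, 0.02, 0.002]
ft_force: [0.1, -0.3, -6.3]
grip_width: 0.265
```

```bash
python3 -c "
from trk import *
look(4)"
```

```text
t 18.3 tilt 0.0395 roll 0.0003 c (np.float64(283.62), np.float64(143.31)) box [274 136  21  17] area 266 y_c,y_bot [0.0307 0.0282] pos [ 0.5527 -0.2526  0.1753]
t 18.35 tilt 0.0399 roll 0.0001 c (np.float64(283.53), np.float64(143.34)) box [274 136  21  18] area 272 y_c,y_bot [0.0311 0.0358] pos [ 0.5526 -0.2529  0.1752]
t 18.4 tilt 0.04 roll 0.0001 c (np.float64(283.57), np.float64(143.35)) box [273 136  22  17] area 267 y_c,y_bot [0.0314 0.0286] pos [ 0.5525 -0.2532  0.1752]
t 18.45 tilt 0.0401 roll 0.0 c (np.float64(284.01), np.float64(143.18)) box [274 136  21  17] area 258 y_c,y_bot [0.0301 0.0286] pos [ 0.5525 -0.2533  0.1751]
```

jog_arm --deltas '[[[0, 0, 0, -0.0019, 0, 0], [0, 0, 0, -0.0019, 0, 0], [0, 0, 0, -0.0019, 0, 0], [0, 0, 0, 0, 0, 0], [0, 0, 0, 0, 0, 0], [0, 0, 0, 0.0019, 0, 0], [0, 0, 0, 0.0019, 0, 0], [0, 0, 0, 0.0019, 0, 0]]]'

```text
clock: 19.3
position: [0.5526, -0.253, 0.1752]
ee_rot: [0.089, 0.996, 0.019, 0.002]
ft_force: [-0.6, -0.5, -7.5]
grip_width: 0.268
```

```bash
python3 -c "
from trk import *
look(3)"
```

```text
t 19.3 tilt 0.0391 roll 0.0003 c (np.float64(285.12), np.float64(141.3)) box [275 134  21  17] area 261 y_c,y_bot [0.0158 0.0134] pos [ 0.5526 -0.253   0.1752]
t 19.35 tilt 0.0385 roll 0.0003 c (np.float64(285.2), np.float64(141.13)) box [276 134  20  17] area 255 y_c,y_bot [0.0142 0.0131] pos [ 0.5527 -0.2526  0.1753]
t 19.4 tilt 0.0395 roll 0.0003 c (np.float64(285.4), np.float64(141.22)) box [276 134  20  17] area 263 y_c,y_bot [0.015  0.0131] pos [ 0.5527 -0.2526  0.1753]
```

jog_arm --deltas '[[[0, 0, 0, 0.0006, 0, 0], [0, 0, 0, 0, 0, 0], [0, 0, 0, 0, 0, 0]]]'

```text
clock: 19.75
position: [0.5524, -0.2534, 0.1751]
ee_rot: [0.089, 0.996, 0.018, 0.002]
ft_force: [-0.2, 0.5, -8.2]
grip_width: 0.268
```

```bash
python3 -c "
from trk import *
save(look(4),'w1.png')"
```

```text
t 19.75 tilt 0.0364 roll 0.0 c (np.float64(285.57), np.float64(140.85)) box [276 134  20  17] area 247 y_c,y_bot [0.0125 0.0134] pos [ 0.5524 -0.2534  0.1751]
t 19.8 tilt 0.0364 roll 0.0001 c (np.float64(285.57), np.float64(141.16)) box [276 134  20  17] area 260 y_c,y_bot [0.0149 0.0136] pos [ 0.5524 -0.2535  0.1751]
t 19.85 tilt 0.0364 roll 0.0 c (np.float64(285.64), np.float64(141.07)) box [276 134  20  17] area 259 y_c,y_bot [0.0142 0.0135] pos [ 0.5524 -0.2535  0.1751]
t 19.9 tilt 0.0364 roll -0.0 c (np.float64(285.55), np.float64(141.07)) box [276 134  20  17] area 260 y_c,y_bot [0.0142 0.0135] pos [ 0.5524 -0.2534  0.1751]
```

View pics/w1.png

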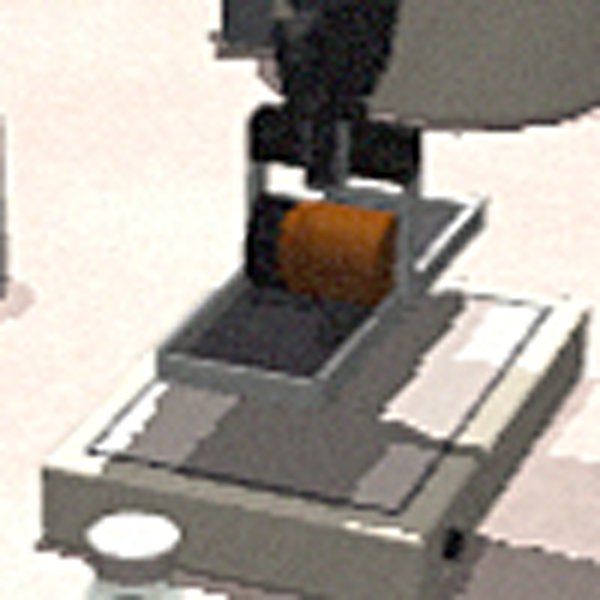

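The jar rests about 14 mm short of the middle, with tray, gripper and box well placed. One small pulse brings it closer.

jog_arm --deltas '[[[0, 0, 0, -0.0025, 0, 0], [0, 0, 0, -0.0019, 0, 0], [0, 0, 0, -0.0019, 0, 0], [0, 0, 0, 0, 0, 0], [0, 0, 0, 0.0019, 0, 0], [0, 0, 0, 0.0019, 0, 0], [0, 0, 0, 0.0025, 0, 0]]]'

```text
clock: 20.65
position: [0.5525, -0.2531, 0.1752]
ee_rot: [0.089, 0.996, 0.018, 0.002]
ft_force: [-0.1, 0.3, -7.0]
grip_width: 0.267
```

```bash
python3 -c "
from trk import *
look(4)"
```

```text
t 20.65 tilt 0.0352 roll 0.0002 c (np.float64(286.54), np.float64(139.21)) box [277 132  19  17] area 242 y_c,y_bot [-0.0003 -0.0022] pos [ 0.5525 -0.2531  0.1752]
t 20.7 tilt 0.0343 roll 0.0003 c (np.float64(286.78), np.float64(138.76)) box [278 132  18  17] area 228 y_c,y_bot [-0.0046 -0.0026] pos [ 0.5527 -0.2525  0.1753]
t 20.75 tilt 0.0355 roll 0.0004 c (np.float64(287.13), np.float64(138.58)) box [278 132  18  16] area 218 y_c,y_bot [-0.0064 -0.0121] pos [ 0.5528 -0.2524  0.1753]
t 20.8 tilt 0.0361 roll 0.0002 c (np.float64(287.15), np.float64(138.2)) box [279 131  17  17] area 204 y_c,y_bot [-0.01   -0.0121] pos [ 0.5527 -0.2527  0.1753]
```

It crossed the ridge and is still rolling, so I counter-tilt now.

jog_arm --deltas '[[[0, 0, 0, 0.0105, 0, 0], [0, 0, 0, 0.0095, 0, 0], [0, 0, 0, 0, 0, 0]]]'

```text
clock: 21.15
position: [0.5531, -0.2512, 0.1754]
ee_rot: [0.087, 0.995, -0.045, -0.004]
ft_force: [-0.5, 0.8, -6.0]
grip_width: 0.266
```

```bash
python3 -c "
from trk import *
look(2)"
```

```text
t 21.15 tilt -0.0895 roll 0.0004 c (np.float64(290.29), np.float64(134.42)) box [284 130  12  10] area 79 y_c,y_bot [-0.0286 -0.0609] pos [ 0.5531 -0.2512  0.1754]
t 21.2 tilt -0.088 roll 0.0002 c (np.float64(290.63), np.float64(134.21)) box [284 130  12  10] area 73 y_c,y_bot [-0.0298 -0.0607] pos [ 0.5528 -0.2521  0.1753]
```

```bash
python3 -c "
from trk import *
save(look(1),'w2.png')"
```

```text
t 21.25 tilt -0.0878 roll -0.0 c (np.float64(290.85), np.float64(134.1)) box [285 130  11  10] area 68 y_c,y_bot [-0.03   -0.0602] pos [ 0.5525 -0.2531  0.1752]
```

View pics/w2.png

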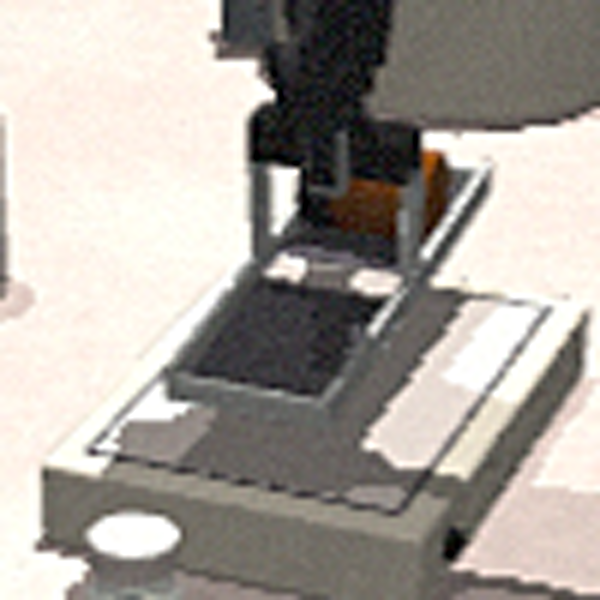

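The jar is behind the bar at about y = −60 mm; only its lower edge, at about crop (360,237), is visible. I go to the static tilt of −0.04 and check the top camera too.

jog_arm --deltas '[[[0, 0, 0, -0.0038, 0, 0], [0, 0, 0, -0.0038, 0, 0]]]'

```text
clock: 21.5
position: [0.5523, -0.254, 0.1751]
ee_rot: [0.089, 0.996, -0.019, -0.002]
ft_force: [-0.6, 0.4, -7.4]
grip_width: 0.261
```

```bash
cat >> trk.py <<'E'
def both(n=2):
    B=9.43
    for i in range(n):
        o,A,t=pose();c=snap('side');p=c['pixels'].astype(float); am=np.clip((p[...,0]-p[...,2])/45,0,1)  # amber-ness, soft
        lo=[]
        for u in range(262,312):
            col=am[112:175,u]; k=np.nonzero(col>.5)[0]
            if len(k)>3:
                e=k[-1]; lo.append((u,112+e+ (col[e]-.5)/max(col[e]-col[e+1],.1)))
        lo=np.array(lo); 
        T,b=blob('top',(380,150,120,110))
        print('t',round(o['clock'],2),'tilt',np.arcsin(A[2,1]).round(4),'top',None if b is None else (b[0],b[1][:5]))
        if b is not None:
            f=lambda y:(A.T@(atz(T,*b[0],(t+A@[0,y,.032])[2]+.01)-t))[1]-y
            print('   top y(visible part)',np.round(brentq(f,-.3,.3),4))
        if len(lo):
            # predicted lower silhouette line: ref bottom offset B rows under centre
            us,vs=lo.T; Pl=[];
            y=np.array([brentq(lambda yy:(lambda q:q[1]+BO+SL*(u-q[0])-v)(px(c,A,t,yy)),-.3,.3) for u,v in lo])
            print('   side cols',int(us[0]),int(us[-1]),'y med',np.median(y).round(4),'p70',np.percentile(y,[30,70]).round(4))
    return c
BO,SL=9.0,0.2
E
python3 -c "
from trk import *
both(3)"
```

```text
t 21.5 tilt -0.0389 top (array([448.59, 208.82]), array([438, 200,  22,  17, 272], dtype=int32))
   top y(visible part) -0.0549
   side cols 285 303 y med -0.0728 p70 [-0.0797 -0.0696]
t 21.6 tilt -0.0399 top (array([448.28, 208.81]), array([438, 200,  22,  17, 271], dtype=int32))
   top y(visible part) -0.0531
   side cols 285 303 y med -0.066 p70 [-0.0763 -0.0643]
t 21.7 tilt -0.0411 top (array([447.78, 208.47]), array([437, 200,  23,  16, 273], dtype=int32))
   top y(visible part) -0.0528
   side cols 285 303 y med -0.0694 p70 [-0.0821 -0.066 ]
```

```bash
sed -i 's/\[2\]+.01)-t/[2])-t/' trk.py; cat >> trk.py <<'E'
def top(n=2):
    for i in range(n):
        o,A,t=pose();T,b=blob('top',(360,150,140,110))
        if b is None: print('none');continue
        s=b[1]; g=lambda u:brentq(lambda y:(A.T@(atz(T,u,b[0][1],(t+A@[0,y,.032-.04*abs(y)])[2])-t))[1]-y,-.3,.3)
        print('t',round(o['clock'],2),'tilt',np.arcsin(A[2,1]).round(4),b[0],s[:5],'y_c',round(g(b[0][0]),4),'edges',round(g(s[0]-.5),4),round(g(s[0]+s[2]-.5),4))
    return T
E
python3 -c "
from trk import *
T=top(2)
im=cv2.cvtColor(T['pixels'],cv2.COLOR_RGB2BGR)[150:250,370:490]
cv2.imwrite('pics/w3.png',cv2.resize(np.clip(im*1.5,0,255).astype(np.uint8),(600,500),interpolation=2))"
```

```text
t 21.8 tilt -0.0414 [447.81 208.41] [437 199  23  17 274] y_c -0.0579 edges -0.0315 -0.0851
t 21.85 tilt -0.0415 [447.7  208.48] [437 200  23  16 267] y_c -0.0578 edges -0.0316 -0.0853
```

View pics/w3.png

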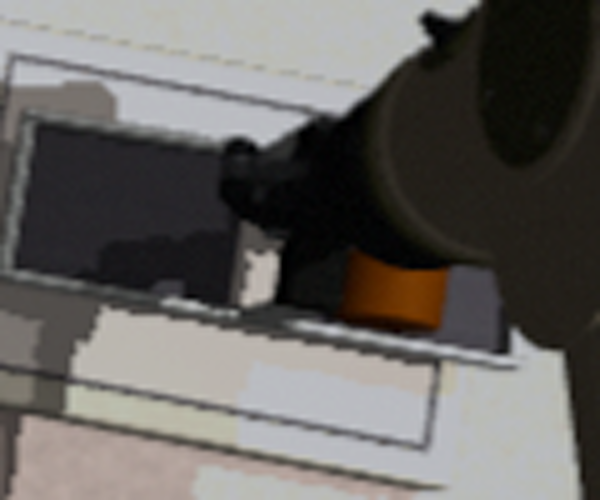

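The top view shows the amber body at crop (395,290), i.e. y ≈ −58 mm and at rest. The bar hides y of about −5 to −30 mm, and the window is visible to its left. I step it back towards the window with the mirrored pulses.

jog_arm --deltas '[[[0, 0, 0, 0.0018, 0, 0], [0, 0, 0, 0.0018, 0, 0], [0, 0, 0, 0.0018, 0, 0], [0, 0, 0, 0, 0, 0], [0, 0, 0, 0, 0, 0], [0, 0, 0, 0, 0, 0], [0, 0, 0, -0.0018, 0, 0], [0, 0, 0, -0.0018, 0, 0], [0, 0, 0, -0.0019, 0, 0], [0, 0, 0, 0, 0, 0]]]'

```text
clock: 22.9
position: [0.5522, -0.2541, 0.1751]
ee_rot: [0.089, 0.996, -0.02, -0.002]
ft_force: [-0.1, 0.5, -7.6]
grip_width: 0.264
```

```bash
python3 -c "
from trk import *
top(2);look(2);top(1)"
```

```text
t 22.9 tilt -0.0403 [441.82 206.97] [435 200  13  14 114] y_c -0.0428 edges -0.0257 -0.0561
t 22.95 tilt -0.0407 [441.45 206.65] [435 199  13  15 111] y_c -0.042 edges -0.0258 -0.0562
t 23.0 tilt -0.0408 roll -0.0 c (np.float64(288.65), np.float64(136.74)) box [280 130  17  16] area 177 y_c,y_bot [-0.015 -0.021] pos [ 0.5524 -0.2536  0.1751]
t 23.05 tilt -0.0409 roll 0.0001 c (np.float64(288.5), np.float64(136.82)) box [280 130  16  16] area 178 y_c,y_bot [-0.0145 -0.0211] pos [ 0.5524 -0.2534  0.1751]
t 23.1 tilt -0.0409 [440.66 206.67] [435 199  11  15  95] y_c -0.0407 edges -0.0264 -0.052
```

jog_arm --deltas '[[[0, 0, 0, 0, 0, 0]]]'

```text
clock: 23.25
position: [0.5525, -0.2532, 0.1751]
ee_rot: [0.089, 0.996, -0.02, -0.002]
ft_force: [-0.7, -0.5, -7.9]
grip_width: 0.265
```

```bash
python3 -c "
from trk import *
top(1);look(2);top(1)"
```

```text
t 23.25 tilt -0.0409 [440.44 206.67] [434 199  12  15  90] y_c -0.0404 edges -0.0241 -0.0522
t 23.3 tilt -0.041 roll 0.0001 c (np.float64(288.46), np.float64(137.02)) box [280 130  16  16] area 185 y_c,y_bot [-0.0129 -0.0211] pos [ 0.5525 -0.2533  0.1751]
t 23.35 tilt -0.0409 roll 0.0 c (np.float64(288.6), np.float64(136.77)) box [280 130  17  16] area 183 y_c,y_bot [-0.0149 -0.0211] pos [ 0.5525 -0.2532  0.1752]
t 23.4 tilt -0.041 [440.43 206.56] [435 199  10  15  90] y_c -0.0402 edges -0.0264 -0.0497
```

jog_arm --deltas '[[[0, 0, 0, 0.0018, 0, 0], [0, 0, 0, 0.0018, 0, 0], [0, 0, 0, 0.0018, 0, 0], [0, 0, 0, 0, 0, 0], [0, 0, 0, -0.0018, 0, 0], [0, 0, 0, -0.0018, 0, 0], [0, 0, 0, -0.0019, 0, 0]]]'

```text
clock: 24.15
position: [0.5524, -0.2537, 0.1751]
ee_rot: [0.089, 0.996, -0.02, -0.002]
ft_force: [-0.1, 0.4, -6.5]
grip_width: 0.264
```

```bash
python3 -c "
from trk import *
top(1);look(2);top(1)"
```

```text
t 24.15 tilt -0.0393 [422.38 203.09] [419 195   8  16  87] y_c 0.0034 edges 0.0123 -0.0062
t 24.2 tilt -0.0387 roll -0.0001 c (np.float64(287.82), np.float64(138.18)) box [279 131  18  16] area 218 y_c,y_bot [-0.0035 -0.0129] pos [ 0.5522 -0.2541  0.175 ]
t 24.25 tilt -0.0397 roll -0.0 c (np.float64(287.74), np.float64(138.23)) box [279 131  18  17] area 218 y_c,y_bot [-0.0029 -0.0049] pos [ 0.5522 -0.2542  0.175 ]
t 24.3 tilt -0.0401 [421.96 203.07] [418 195   9  16 104] y_c 0.0046 edges 0.0148 -0.0059
```

jog_arm --deltas '[[[0, 0, 0, -0.0007, 0, 0]]]'

```text
clock: 24.45
position: [0.5525, -0.2532, 0.1752]
ee_rot: [0.089, 0.996, -0.018, -0.002]
ft_force: [0.2, -0.0, -6.9]
grip_width: 0.266
```

```bash
python3 -c "
from trk import *
top(2);look(1)"
```

```text
t 24.45 tilt -0.0358 [421.63 202.91] [418 195   9  16 104] y_c 0.0045 edges 0.014 -0.0068
t 24.5 tilt -0.0354 [421.72 203.09] [418 195   9  16 105] y_c 0.0044 edges 0.014 -0.0067
t 24.55 tilt -0.0357 roll 0.0001 c (np.float64(287.47), np.float64(138.35)) box [279 131  17  17] area 219 y_c,y_bot [-0.0028 -0.0057] pos [ 0.5524 -0.2534  0.1751]
```

jog_arm --deltas '[[[0, 0, 0, 0, 0, 0], [0, 0, 0, 0, 0, 0], [0, 0, 0, 0, 0, 0], [0, 0, 0, 0, 0, 0], [0, 0, 0, 0, 0, 0], [0, 0, 0, 0, 0, 0], [0, 0, 0, 0, 0, 0], [0, 0, 0, 0, 0, 0], [0, 0, 0, 0, 0, 0], [0, 0, 0, 0, 0, 0]]]'

```text
clock: 25.6
position: [0.5525, -0.2534, 0.1751]
ee_rot: [0.089, 0.996, -0.018, -0.002]
ft_force: [0.3, 0.8, -6.7]
grip_width: 0.263
```

```bash
python3 -c "
from trk import *
T=top(2);look(2)
o,A,t=pose()
for u,v in ((418.6,205),):
    print('window edge in tray frame',A.T@(atz(T,u,v,(t+A@[0,.012,.008])[2])-t))
print('lip outer +y pred',proj(T,t+A@[0,.126,.014]),'wall corner pred',proj(T,t+A@[-.043,.126,.014]))
im=cv2.cvtColor(T['pixels'],cv2.COLOR_RGB2BGR)[160:240,360:460]
cv2.imwrite('pics/w4.png',cv2.resize(np.clip(im*1.5,0,255).astype(np.uint8),(700,560),interpolation=2))"
```

```text
t 25.6 tilt -0.0359 [421.65 202.98] [418 195   9  16 104] y_c 0.0046 edges 0.0141 -0.0067
t 25.65 tilt -0.0359 [421.66 202.91] [418 195   9  16 104] y_c 0.0046 edges 0.0141 -0.0066
t 25.7 tilt -0.0359 roll 0.0001 c (np.float64(287.62), np.float64(138.34)) box [279 131  17  17] area 217 y_c,y_bot [-0.0029 -0.0057] pos [ 0.5525 -0.2534  0.1751]
t 25.75 tilt -0.0359 roll 0.0001 c (np.float64(287.62), np.float64(138.39)) box [279 131  17  17] area 211 y_c,y_bot [-0.0025 -0.0057] pos [ 0.5525 -0.2533  0.1751]
window edge in tray frame [-0.01928506  0.00405013  0.00771523]
lip outer +y pred [370.68536487 188.63135997] wall corner pred [367.98372301 205.69536608]
```

View pics/w4.png

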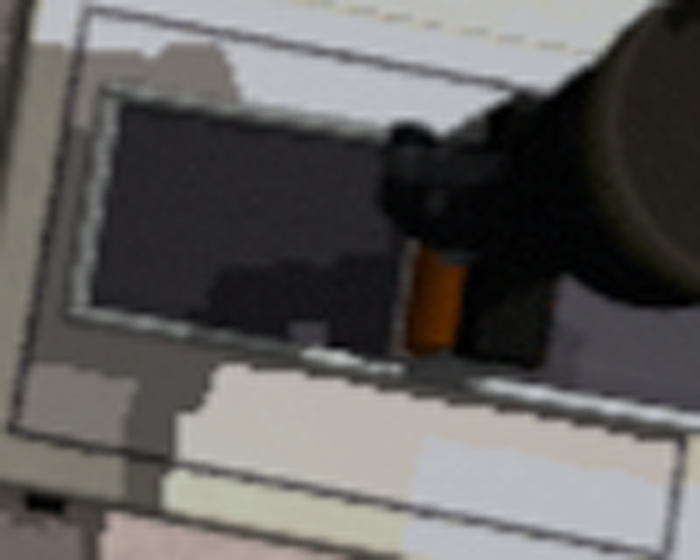

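The corner of the tray in the picture, (370.3,204.6), is 2.3 px from its prediction. Correcting for that gives jar y ≈ −7 mm, which agrees with the side view (−6 mm). The jar is steady over the window, so I hold.

jog_arm --deltas '[[[0, 0, 0, 0, 0, 0], [0, 0, 0, 0, 0, 0], [0, 0, 0, 0, 0, 0], [0, 0, 0, 0, 0, 0], [0, 0, 0, 0, 0, 0], [0, 0, 0, 0, 0, 0], [0, 0, 0, 0, 0, 0], [0, 0, 0, 0, 0, 0], [0, 0, 0, 0, 0, 0], [0, 0, 0, 0, 0, 0], [0, 0, 0, 0, 0, 0], [0, 0, 0, 0, 0, 0]]]'

```text
clock: 27.0
position: [0.5525, -0.2534, 0.1751]
ee_rot: [0.089, 0.996, -0.018, -0.002]
ft_force: [-0.0, 0.0, -7.8]
grip_width: 0.267
```

jog_arm --deltas '[[[0, 0, 0, 0, 0, 0], [0, 0, 0, 0, 0, 0], [0, 0, 0, 0, 0, 0], [0, 0, 0, 0, 0, 0], [0, 0, 0, 0, 0, 0], [0, 0, 0, 0, 0, 0], [0, 0, 0, 0, 0, 0], [0, 0, 0, 0, 0, 0], [0, 0, 0, 0, 0, 0], [0, 0, 0, 0, 0, 0], [0, 0, 0, 0, 0, 0], [0, 0, 0, 0, 0, 0]]]'

```text
clock: 28.2
position: [0.5525, -0.2534, 0.1751]
ee_rot: [0.089, 0.996, -0.018, -0.002]
ft_force: [0.4, 0.4, -7.0]
grip_width: 0.266
```

jog_arm --deltas '[[[0, 0, 0, 0, 0, 0], [0, 0, 0, 0, 0, 0], [0, 0, 0, 0, 0, 0], [0, 0, 0, 0, 0, 0], [0, 0, 0, 0, 0, 0], [0, 0, 0, 0, 0, 0], [0, 0, 0, 0, 0, 0], [0, 0, 0, 0, 0, 0], [0, 0, 0, 0, 0, 0], [0, 0, 0, 0, 0, 0], [0, 0, 0, 0, 0, 0], [0, 0, 0, 0, 0, 0]]]'

```text
clock: 29.4
position: [0.5525, -0.2534, 0.1751]
ee_rot: [0.089, 0.996, -0.018, -0.002]
ft_force: [-0.1, -0.3, -6.3]
grip_width: 0.261
```

jog_arm --deltas '[[[0, 0, 0, 0, 0, 0], [0, 0, 0, 0, 0, 0], [0, 0, 0, 0, 0, 0], [0, 0, 0, 0, 0, 0], [0, 0, 0, 0, 0, 0], [0, 0, 0, 0, 0, 0], [0, 0, 0, 0, 0, 0], [0, 0, 0, 0, 0, 0], [0, 0, 0, 0, 0, 0], [0, 0, 0, 0, 0, 0]]]'

```text
clock: 30.4
position: [0.5525, -0.2533, 0.1751]
ee_rot: [0.089, 0.996, -0.018, -0.002]
ft_force: [-0.1, -0.3, -8.5]
grip_width: 0.263
```

```bash
python3 -c "
from trk import *
T=top(1);look(1)"
```

```text
t 30.4 tilt -0.0359 [421.7  202.96] [418 195   9  16 105] y_c 0.0045 edges 0.0141 -0.0067
t 30.45 tilt -0.0359 roll 0.0001 c (np.float64(287.75), np.float64(138.44)) box [279 131  17  17] area 219 y_c,y_bot [-0.0021 -0.0057] pos [ 0.5525 -0.2534  0.1751]
```

The jar stayed steady for about 6 s. Now I let it roll gently to the −y end.

jog_arm --deltas '[[[0, 0, 0, -0.0013, 0, 0], [0, 0, 0, -0.0013, 0, 0], [0, 0, 0, -0.0013, 0, 0], [0, 0, 0, 0, 0, 0], [0, 0, 0, 0, 0, 0], [0, 0, 0, 0, 0, 0], [0, 0, 0, 0, 0, 0], [0, 0, 0, 0, 0, 0], [0, 0, 0, 0, 0, 0], [0, 0, 0, 0, 0, 0]]]'

```text
clock: 31.5
position: [0.5525, -0.2533, 0.1751]
ee_rot: [0.089, 0.996, -0.006, -0.0]
ft_force: [0.1, 0.7, -7.1]
grip_width: 0.266
```

```bash
python3 -c "
from trk import *
top(3)"
```

```text
t 31.5 tilt -0.0114 [441.55 206.61] [434 199  14  15 122] y_c -0.0449 edges -0.0259 -0.059
t 31.55 tilt -0.0114 [441.98 206.73] [434 199  14  15 134] y_c -0.046 edges -0.0259 -0.059
t 31.6 tilt -0.0114 [442.39 207.11] [434 199  15  16 151] y_c -0.0471 edges -0.026 -0.0615
```

jog_arm --deltas '[[[0, 0, 0, 0, 0, 0], [0, 0, 0, 0, 0, 0], [0, 0, 0, 0, 0, 0], [0, 0, 0, 0, 0, 0], [0, 0, 0, 0, 0, 0], [0, 0, 0, 0, 0, 0], [0, 0, 0, 0, 0, 0], [0, 0, 0, 0, 0, 0], [0, 0, 0, 0, 0, 0], [0, 0, 0, 0, 0, 0]]]'

```text
clock: 32.65
position: [0.5524, -0.2533, 0.1751]
ee_rot: [0.089, 0.996, -0.006, -0.0]
ft_force: [0.2, -0.0, -6.7]
grip_width: 0.266
```

jog_arm --deltas '[[[0, 0, 0, -0.0009, 0, 0], [0, 0, 0, -0.0009, 0, 0], [0, 0, 0, 0, 0, 0], [0, 0, 0, 0, 0, 0], [0, 0, 0, 0, 0, 0], [0, 0, 0, 0, 0, 0]]]'

```text
clock: 33.25
position: [0.5525, -0.2533, 0.1751]
ee_rot: [0.089, 0.996, -0.0, 0.0]
ft_force: [-0.1, 0.3, -7.1]
grip_width: 0.266
```

```bash
python3 -c "
from trk import *
top(3)"; python3 st.py .5525 -.2535 .132 2.9636
```

```text
t 33.25 tilt -0.0001 [465.49 210.9 ] [454 203  24  17 330] y_c -0.1041 edges -0.0756 -0.1328
t 33.3 tilt -0.0001 [465.58 210.92] [454 203  24  17 328] y_c -0.1044 edges -0.0756 -0.1328
t 33.35 tilt -0.0001 [465.48 210.89] [454 202  24  18 331] y_c -0.1041 edges -0.0756 -0.1328
t 33.4 pos [ 0.5525 -0.2533  0.1751] yaw 2.9636 tilt z [ 0.e+00 -1.e-04 -1.e+00] j [ 0.96  0.46 -0.79  1.58  0.34  1.25  1.51]
shift shares tool [-0.0004 -0.0009  0.2157] turn shares [-0.  0.  0.] F [ 0.54  0.46 -6.94] tau [ 0.157 -0.082 -0.061] grip 0.263
```

The jar rests in the −y well. Now I lower the tray onto the box.

jog_arm --deltas '[[[0, 0, 0.01, 0, 0, 0], [0, 0, 0.02, 0, 0, 0], [0, 0, 0.03, 0, 0, 0], [0, 0, 0.03, 0, 0, 0], [0, 0, 0.03, 0, 0, 0], [0, 0, 0.03, 0, 0, 0], [0, 0, 0.02, 0, 0, 0], [0, 0, 0.015, 0, 0, 0], [0, 0, 0.01, 0, 0, 0], [0, 0, 0.005, 0, 0, 0], [0, 0, 0.005, 0, 0, 0], [0, 0, 0, 0, 0, 0]]]'

```text
clock: 34.6
position: [0.5525, -0.2534, 0.1342]
ee_rot: [0.089, 0.996, -0.0, 0.0]
ft_force: [-0.4, 0.4, -6.8]
grip_width: 0.27
```

jog_arm --deltas '[[[0, 0, 0.003, 0, 0, 0], [0, 0, 0.003, 0, 0, 0], [0, 0, 0.003, 0, 0, 0], [0, 0, 0.002, 0, 0, 0], [0, 0, 0, 0, 0, 0]]]'

```text
clock: 35.1
position: [0.5524, -0.2533, 0.1318]
ee_rot: [0.089, 0.996, 0.0, -0.0]
ft_force: [0.0, 0.5, -6.9]
grip_width: 0.265
```

```bash
python3 st.py .5525 -.2535 .131 2.9636
```

```text
t 35.1 pos [ 0.5524 -0.2533  0.1318] yaw 2.9636 tilt z [-0.  0. -1.] j [ 0.95  0.5  -0.77  1.62  0.37  1.17  1.49]
shift shares tool [-0.0005 -0.0008  0.0042] turn shares [ 0. -0. -0.] F [ 0.05  0.48 -6.94] tau [ 0.169  0.037 -0.008] grip 0.265
```

jog_arm --deltas '[[[0, 0, 0.002, 0, 0, 0], [0, 0, 0.002, 0, 0, 0], [0, 0, 0, 0, 0, 0]]]'

```text
clock: 35.4
position: [0.5525, -0.2534, 0.1314]
ee_rot: [0.089, 0.996, -0.0, 0.0]
ft_force: [-1.7, -0.0, -2.2]
grip_width: 0.264
```

jog_arm --deltas '[[[0, 0, 0.002, 0, 0, 0], [0, 0, 0.002, 0, 0, 0], [0, 0, 0, 0, 0, 0]]]'

```text
clock: 35.7
position: [0.5526, -0.2534, 0.1314]
ee_rot: [0.089, 0.996, -0.0, 0.0]
ft_force: [-5.6, 2.4, 6.3]
grip_width: 0.267
```

Contact: Fz went from −7 N to +6 N. I ease the grip, open gradually and go straight up.

jog_arm --deltas '[[[0, 0, 0, 0, 0, 0], [0, 0, 0, 0, 0, 0], [0, 0, 0, 0, 0, 0]]]' --newtons 20

```text
clock: 36.0
position: [0.5526, -0.2534, 0.1314]
ee_rot: [0.089, 0.996, -0.0, 0.0]
ft_force: [-6.0, 2.2, 6.6]
grip_width: 0.26
```

jog_arm --deltas '[[[0, 0, 0, 0, 0, 0], [0, 0, 0, 0, 0, 0], [0, 0, 0, 0, 0, 0], [0, 0, 0, 0, 0, 0]]]' --fingers 0.6

```text
clock: 36.4
position: [0.5527, -0.2535, 0.1305]
ee_rot: [0.089, 0.996, -0.0, 0.0]
ft_force: [-0.3, 0.5, 1.2]
grip_width: 0.399
```

jog_arm --deltas '[[[0, 0, 0, 0, 0, 0], [0, 0, 0, 0, 0, 0], [0, 0, 0, 0, 0, 0], [0, 0, -0.02, 0, 0, 0], [0, 0, -0.04, 0, 0, 0], [0, 0, -0.06, 0, 0, 0], [0, 0, -0.08, 0, 0, 0], [0, 0, -0.08, 0, 0, 0], [0, 0, -0.08, 0, 0, 0], [0, 0, -0.08, 0, 0, 0], [0, 0, -0.06, 0, 0, 0], [0, 0, -0.03, 0, 0, 0]]]' --fingers 0.3

```text
clock: 37.6
position: [0.5528, -0.2534, 0.238]
ee_rot: [0.089, 0.996, -0.0, 0.001]
ft_force: [0.4, -0.1, -0.5]
grip_width: 0.702
```

```bash
python3 st.py .5525 -.2535 .2 2.9636; python3 - <<'E'
from h import *
b=[]
for n,(x,y,w,h) in(('top',(340,145,145,110)),('side',(215,80,130,150))):
    c=snap(n);im=cv2.cvtColor(c['pixels'],cv2.COLOR_RGB2BGR)[y:y+h,x:x+w];im=np.clip(im*1.5,0,255).astype(np.uint8)
    b.append(cv2.resize(im,(395,int(395*h/w)),interpolation=2))
H=max(i.shape[0] for i in b)
cv2.imwrite('pics/f1.png',np.hstack([np.vstack([i,np.zeros((H-i.shape[0],395,3),np.uint8)]) for i in b]))
E
```

```text
t 37.6 pos [ 0.5528 -0.2534  0.238 ] yaw 2.9636 tilt z [ 1.4e-03 -9.0e-04 -1.0e+00] j [ 0.97  0.41 -0.8   1.5   0.3   1.36  1.54]
shift shares tool [ 0.0019 -0.0006  0.19  ] turn shares [-0.0001  0.0002 -0.    ] F [ 0.36 -0.12 -0.5 ] tau [0.    0.039 0.028] grip 0.702
```

View pics/f1.png

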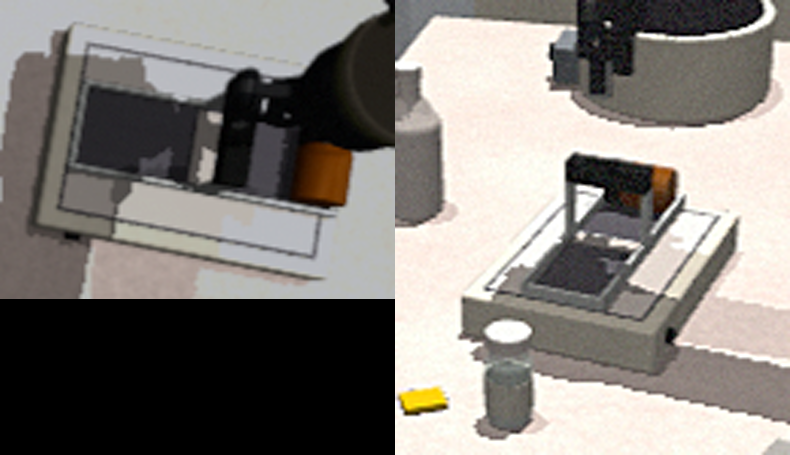

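```bash
python3 -c "
from trk import *
top(2); print(hand_in())"
```

```text
t 37.7 tilt -0.0004 [457.56 208.64] [447 197  22  24 445] y_c -0.0574 edges -0.0329 -0.0816
t 37.75 tilt -0.0001 [457.52 208.79] [447 197  22  24 443] y_c -0.0577 edges -0.0333 -0.0821
the job is handed in; nothing more can be done
None
```

I handed the job in at about 38 s of the 72 s allowed. The tray is released on the light box with the jar resting in its −y well, and nothing was knocked over. No verdict was reported.

**Carry and hold:** I gripped the bar (fingers stopped at 23.9 mm, the bar's width) and carried the tray level to about 4 cm above the box. My first approach to the window overshot it: the jar rolled to about y = −60 mm, still on the tray. I caught it with a counter-tilt of about 0.09 rad and stepped it back. It then stayed still over the window for about 6 s, at y ≈ −6 to −12 mm. The side camera gave −6 mm. The top camera gave −12 mm, or about −7 mm after correcting a 2.3 px offset of the tray.

**Finish:** I let the jar roll slowly to the −y well (−104 mm by the top camera before that correction, against a nominal −101 mm). I then lowered the tray until the wrist force showed contact, opened the fingers and moved straight up.

**Last checks:**
- **Tray:** it stands flat on the box, square with it, and looks 7–10 mm off centre towards −y (limit 35 mm).
- **Jar:** it lies still in the −y well.
- **Bottle:** it is standing where it was, judged by eye.
- **Gripper:** it is about 10 cm above where it let go and touches nothing.

The final printed jar position (−58 mm) disagrees with the picture. It is not valid, because that calculation assumes the tray is still in the gripper.

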